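# Flip the empty spool's stock marker to red

### The job

One of the three wire spools in the caddy is used up and shows only its bare core: with a fingertip, lift the edge of the stock marker in front of that spool and turn the marker right over its hinge until it lies flat on its other side, red face up. Push it gently with the fingers, without pinching it or pressing hard, leave the other two markers green, and do not disturb the spools or the pliers.

Things in the scene. Friction and masses are not known exactly. Their poses are not given: they have to be found in the camera images.
- caddy: Plywood spool caddy fixed to the table, 192 (x) by 306 mm (y). Origin on the table below the middle of the hinge line; x points from the markers to the spool bays, y left along the hinges. A solid sill, flat top 70 mm up, spans x -38 to 38 mm; then a channel open to 10 mm, then at x 74 to 148 three bays (100 mm apart in y, walls up to 56 mm high), a stock marker on the sill before each.
- marker_left (a joint): Stock marker at the left (caddy's +y), a 58 mm wide, 3 mm thick leaf. Radians: 0 = flat towards the caddy's -x, green face up; 1.57 = upright; 3.14 = turned over, flat towards +x, red face up; hard stops at 0 and 3.14. Starts at 0 to 0.15. Stiff hinge: it stays where left and needs about 0.02 N m (0.4 N at its edge) to turn.
- hinge_left (a point): Middle of the left marker's hinge axis, 73.5 mm above the table; the axis runs along the caddy's y between small steel brackets that end 37 mm either side. The painted sill under the marker is red before the hinge and green behind it.
- edge_left (a point): Middle of the left marker's rolled free edge (7 mm thick), 56.5 mm from the hinge axis; the leaf ends 60 mm from it. Lying forward, its last 22 mm overhang the front of the sill, with 70 mm of clear space down to the table for a fingertip to come under.
- bay_left (a point): Centre of the floor of the left spool bay, 111 mm behind the hinge line, 10 mm above the table.
- marker_middle (a joint): Stock marker at the middle, a 58 mm wide, 3 mm thick leaf. Radians: 0 = flat towards the caddy's -x, green face up; 1.57 = upright; 3.14 = turned over, flat towards +x, red face up; hard stops at 0 and 3.14. Starts at 0 to 0.15. Stiff hinge: it stays where left and needs about 0.02 N m (0.4 N at its edge) to turn.
- hinge_middle (a point): Middle of the middle marker's hinge axis, 73.5 mm above the table; the axis runs along the caddy's y between small steel brackets that end 37 mm either side. The painted sill under the marker is red before the hinge and green behind it.
- edge_middle (a point): Middle of the middle marker's rolled free edge (7 mm thick), 56.5 mm from the hinge axis; the leaf ends 60 mm from it. Lying forward, its last 22 mm overhang the front of the sill, with 70 mm of clear space down to the table for a fingertip to come under.
- bay_middle (a point): Centre of the floor of the middle spool bay, 111 mm behind the hinge line, 10 mm above the table.
- marker_right (a joint): Stock marker at the right (caddy's -y), a 58 mm wide, 3 mm thick leaf. Radians: 0 = flat towards the caddy's -x, green face up; 1.57 = upright; 3.14 = turned over, flat towards +x, red face up; hard stops at 0 and 3.14. Starts at 0 to 0.15. Stiff hinge: it stays where left and needs about 0.02 N m (0.4 N at its edge) to turn.
- hinge_right (a point): Middle of the right marker's hinge axis, 73.5 mm above the table; the axis runs along the caddy's y between small steel brackets that end 37 mm either side. The painted sill under the marker is red before the hinge and green behind it.
- edge_right (a point): Middle of the right marker's rolled free edge (7 mm thick), 56.5 mm from the hinge axis; the leaf ends 60 mm from it. Lying forward, its last 22 mm overhang the front of the sill, with 70 mm of clear space down to the table for a fingertip to come under.
- bay_right (a point): Centre of the floor of the right spool bay, 111 mm behind the hinge line, 10 mm above the table.
- spool_bare_center (a point): Centre of the EMPTY spool: black, no wire, only its thin 20 mm core is seen between the flanges. Flanges 64 mm in diameter, 64 mm long, lying with its axis along the caddy's y, loose in one of the bays; its top is 74 mm above the table. Not to be disturbed.
- spool_copper_center (a point): Centre of the black spool full of copper-coloured wire. Flanges 64 mm in diameter, 64 mm long, lying with its axis along the caddy's y, loose in one of the bays; its top is 74 mm above the table. Not to be disturbed.
- spool_silver_center (a point): Centre of the black spool full of silver-coloured wire. Flanges 64 mm in diameter, 64 mm long, lying with its axis along the caddy's y, loose in one of the bays; its top is 74 mm above the table. Not to be disturbed.
- pliers: Pair of pliers lying loose on the cloth beside the caddy, 135 mm long (x), 55 mm wide, 12 mm high; origin under the joint pin. Not to be disturbed.

How it is judged (in metres and radians):
At the end, for the whole second after the job is handed in: The marker in front of the bare spool lies back, red face up, within 10 degrees of flat (joint above 2.97 rad) and at rest; the other two markers still lie forward (below 0.3 rad); every spool and the pliers are within 15 mm of where they began (((horizontal distance between spool_bare_center and bay_left below 0.04 m and value of joint marker_left above 2.97 rad and velocity of joint marker_left between -0.1 and 0.1 rad/s and value of joint each of marker_middle, marker_right below 0.3 rad) or (horizontal distance between spool_bare_center and bay_middle below 0.04 m and value of joint marker_middle above 2.97 rad and velocity of joint marker_middle between -0.1 and 0.1 rad/s and value of joint each of marker_left, marker_right below 0.3 rad) or (horizontal distance between spool_bare_center and bay_right below 0.04 m and value of joint marker_right above 2.97 rad and velocity of joint marker_right between -0.1 and 0.1 rad/s and value of joint each of marker_left, marker_middle below 0.3 rad)) and distance of each of spool_bare_center, spool_copper_center, spool_silver_center, pliers from where it was at the start of the episode below 0.015 m); the robot touches nothing.
It fails at once if the left marker was raised although its spool still has wire (value of joint marker_left above 0.3 rad and horizontal distance between spool_bare_center and bay_left above 0.05 m).
It fails at once if the middle marker was raised although its spool still has wire (value of joint marker_middle above 0.3 rad and horizontal distance between spool_bare_center and bay_middle above 0.05 m).
It fails at once if the right marker was raised although its spool still has wire (value of joint marker_right above 0.3 rad and horizontal distance between spool_bare_center and bay_right above 0.05 m).
It fails at once if a spool or the pliers was knocked, lifted or carried (distance of any of spool_bare_center, spool_copper_center, spool_silver_center, pliers from where it was at the start of the episode above 0.015 m).
It fails at once if a marker was pinched or pressed hard (more than 40 N between fingers and marker) (contact force between the fingers and marker_left above 40 N or contact force between the fingers and marker_middle above 40 N or contact force between the fingers and marker_right above 40 N).
It also fails if it takes over 38 s, if anything falls off the work surface, if the arm or the gripper's body presses on something with over 40 N, if the wrist force passes 120 N, or if a joint passes its speed limit or range.

### The arm

A 7-joint arm with a two-finger parallel gripper is mounted at the origin on the work surface. World frame = base frame: x ahead of the robot, y to its left, z up, the work surface at z = 0. Lengths are in mm, angles in rad, forces in N, time in s.
With the tool pointing down it reaches from about 400 to 875 mm from the base axis. Payload 4.4 kg.
Tool frame: the origin (TCP) lies on the centre line of the jaws, within the pads' length; the fingertips stand 19 mm ahead of it and the grasp point (between the pads) is the TCP; z points along the fingers, y is the line along which they close (so a half turn about z gives the same grasp; the last joint's range is limited). The gripper opens to 85 mm and grips with 20 to 120 N. Pads are 22 mm wide; open, the fingers measure 114 mm over their backs; the gripper's body (76 mm by 85 mm) begins 54 mm behind the grasp point. The pads swing forward as they close: fully open they stand 13 mm farther back than shut.
Start: joints at [-0.066, 0.628, 0.038, 1.517, -0.027, 0.996, -0.02], TCP at [650.014, 0.027, 223.013] pointing down, gripper open.
Joint ranges: [-3.06, 3.06], [-0.37, 2.12], [-1.25, 1.32], [0.18, 2.47], [-1.1, 4.24], [0.23, 1.98], [-2.94, 2.94]. Speed limits (rad/s): [2.57, 2.57, 3.14, 3.14, 3.14, 3.14, 3.14].

### API

Orientations are given as [roll, pitch, yaw] about the fixed x, y, z axes, in that order (R = Rz(yaw) Ry(pitch) Rx(roll)).
In Python, from cell import ctrl, viewer, silhouettes gives the robot as it stands.
- The arm moves only by the shell command python3 -m creep 'ROWS'. ROWS is JSON, a list of rows, each an object with "jaw": the gripper command: -1 is shut, 1 is fully open, values between are in proportion; "xyz": the shift along the tool's x, y, z in mm, a list of three; "angular": the turn, a rotation vector about the tool's x, y, z in rad, a list of three. In form: [{"jaw": jaw, "xyz": [tx, ty, tz], "angular": [rx, ry, rz]}, ...]. A call has 1 to 12 rows; each row is the pose to reach, as a shift and turn from the pose commanded when the call began, along the tool's axes at that moment; what a row does not reach only later rows make up. A row lasts 1/8 s, in which the tool goes at most 62.5 mm and 10.7 degrees, less where a joint would pass 70% of its speed; a pose out of reach is approached as far as the arm can. A call with a gripper value outside its range is refused whole. The fingers move at their own pace and stop on an object; the grip force is fixed at half the most. Time passes only in rows, so rows that repeat a pose let the fingers close. It gives the time, the measured TCP pose, the force, the opening and the grip force at its end, in the units of the state.
- ctrl.read_state(): the state, without advancing time (a new reading comes with each control period).
- viewer.get_image(name): name is "scene" or "side" or "wrist"; returns (picture, depth): 384x512x3 uint8, red, green, blue; 384x512 float32, mm along the optical axis (not along the pixel's ray), 0 where there is no reading.
- viewer.camera_model(name): a dict with "fx", "fy", "cx", "cy" (pixels), "T" (4x4, takes a point from camera to world coordinates). Camera axes: x right, y down, z forward; pixel columns grow to the right and rows downward; lengths in mm; the calibration is good to about 2 mm. A picture is of the moment at which its call begins: read the wrist's pose just before it. camera_model takes no time and is no camera call; for the wrist camera it gives the pose at the moment of the call.
- ctrl.finish_job(): hands the job in; it is judged then, once.
Trained networks look in the newest picture that a camera, given by its name, has taken for a name from the list of things; names that differ only in an ending like _2 or _b are one class to them, and where a whole thing is asked for, a point or a joint stands for the part that bears it (a point fixed in the world has none). Each returns a list of dicts, best first, with "score" (0 to 1); they miss things now and then, are a little off and sometimes report something else, mostly with a low value. They report only what shows in the picture. A call takes as long as a camera call.
- silhouettes(camera, target): "pixels" (384x512 bool, what is visible of it) and "xy" ([column, row] in pixels, amid what is visible of it).
The state is a dict: "clock": time; "qpos": joint angles; "qd": joint speeds; "tau": joint torques, N m; "eef_pos": TCP position; "tool_rot": TCP orientation; "force": force on the tool from outside, world axes, zero at the start; "torque": the same for the moment, N m; "width": finger opening in mm; "gripper_force": force on a finger pad.
Only numpy, scipy, OpenCV 4.12 (cv2) and the standard library are available. Lean on these libraries where they do the work, as an engineer would, in place of code of your own. Each camera call takes 0.05 s, during which the arm holds its last target. There are 200 camera calls.

## Working session

There is one attempt and no reset: what is moved stays moved. The work goes in short steps, Python scripts to look and compute and a shell command to move; the robot and the scene stay as the last step left them, time stands still between calls to the robot, and variables do not carry over. Pictures are saved under pics/ and viewed, at most 10 in all, crops included, and the job is handed in when it is done.

```bash
mkdir -p pics
cat > h.py <<'E'
import numpy as np, cv2
from cell import ctrl, viewer, silhouettes
def pts(cam, mask, depth):
    m=viewer.camera_model(cam); v,u=np.nonzero(mask&(depth>0)); z=depth[v,u]
    P=np.c_[(u-m["cx"])*z/m["fx"],(v-m["cy"])*z/m["fy"],z,np.ones(len(z))]
    return (P@np.array(m["T"]).T)[:,:3]
E
python3 - <<'E'
from h import *
print(ctrl.read_state())
ims=[]
for c in ["scene","side"]:
    im,d=viewer.get_image(c); ims.append(im)
    for n in ["spool_bare_center","spool_copper_center","spool_silver_center","marker_left","marker_middle","marker_right","pliers","caddy"]:
        for r in silhouettes(c,n)[:3]:
            p=pts(c,r["pixels"],d)
            if len(p): print(c,n,round(r["score"],2),np.round(r["xy"]),np.round(np.median(p,0)),np.round(np.percentile(p,[2,98],axis=0)).tolist())
    cv2.imwrite(f"pics/{c}0.png",im[:,:,::-1])
E
```

```text
{'clock': 0.0, 'qpos': array([-0.06577762,  0.62935844,  0.03843097,  1.5183734 , -0.02697349,
        0.99627455, -0.01998506]), 'qd': array([ 0.00019378,  0.00027862,  0.00036721, -0.00037671,  0.00036337,
        0.00045259,  0.00018767]), 'tau': array([-1.11932164e-03, -5.63405585e+01,  1.22606792e+00, -1.93450052e+01,
        1.09587883e-02,  1.05136272e-02, -8.84369996e-06]), 'eef_pos': array([6.49362911e+02, 1.26270139e-02, 2.22079190e+02]), 'tool_rot': array([-3.13969713e+00,  4.14182707e-05,  1.57081211e+00]), 'force': array([ 0.69975475, -0.23712619,  0.15960912]), 'torque': array([-0.03691048,  0.01712719, -0.03574437]), 'gripper_force': 0.0, 'width': 85.48165873712172}
scene spool_bare_center 0.91 [288. 251.] [704.  72.  50.] [[673.0, 35.0, 19.0], [728.0, 97.0, 73.0]]
scene spool_copper_center 0.79 [254. 281.] [710. -32.  60.] [[677.0, -57.0, 18.0], [729.0, 6.0, 73.0]]
scene spool_silver_center 0.71 [320. 216.] [706. 166.  59.] [[672.0, 143.0, 22.0], [729.0, 207.0, 72.0]]
scene marker_left 0.64 [275. 178.] [582. 163.  77.] [[530.0, 11.0, 72.0], [693.0, 191.0, 291.0]]
scen
[... 818 characters left out ...]
7.] [[530.0, 139.0, 73.0], [592.0, 197.0, 82.0]]
side marker_left 0.7 [255. 165.] [565. -30.  76.] [[534.0, -60.0, 72.0], [594.0, -4.0, 80.0]]
side marker_middle 0.72 [250. 191.] [562.  70.  77.] [[533.0, 39.0, 73.0], [592.0, 97.0, 83.0]]
side marker_middle 0.67 [320. 302.] [395. 386.   8.] [[341.0, 371.0, 1.0], [461.0, 420.0, 12.0]]
side marker_right 0.5 [253. 167.] [566. -30.  75.] [[534.0, -66.0, 68.0], [597.0, -3.0, 80.0]]
side pliers 0.93 [321. 300.] [391. 385.   8.] [[340.0, 368.0, -2.0], [463.0, 420.0, 12.0]]
side pliers 0.61 [228. 206.] [619. 125.  54.] [[537.0, -81.0, 1.0], [741.0, 223.0, 80.0]]
side caddy 0.56 [230. 205.] [619. 126.  55.] [[537.0, -80.0, 2.0], [741.0, 223.0, 80.0]]
```

View pics/scene0.png

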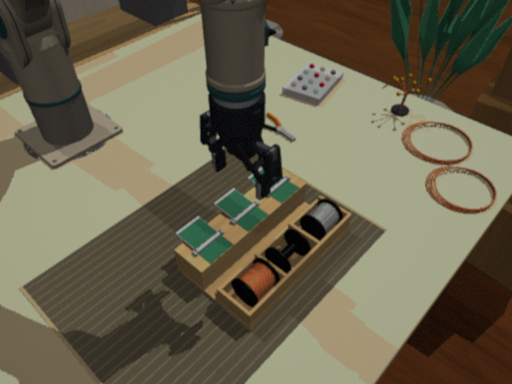

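View pics/side0.png

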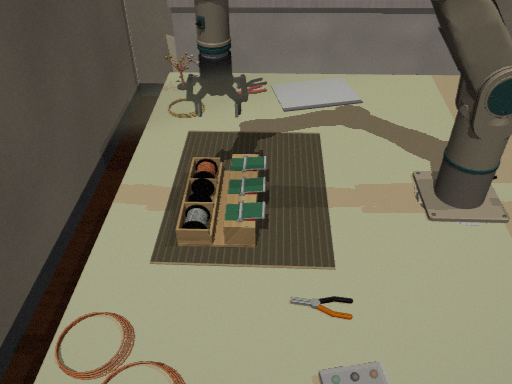

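The scene picture shows the bare spool in the middle bay (288,251), between copper (254,281) and silver (320,216), and the side picture agrees (dark middle spool near 203,188). So the job is the middle marker: its free end is at x≈531, its hinge at x≈591, and y≈67. Next I shut the jaws, tilt the tool forward and move in front of the marker.

```bash
python3 -m creep '[{"jaw":-1,"xyz":[30,-60,0],"angular":[-0.18,0,0]},{"jaw":-1,"xyz":[50,-120,0],"angular":[-0.36,0,0]},{"jaw":-1,"xyz":[67,-170,0],"angular":[-0.54,0,0]},{"jaw":-1,"xyz":[67,-180,0],"angular":[-0.72,0,0]},{"jaw":-1,"xyz":[67,-180,0],"angular":[-0.785,0,0]},{"jaw":-1,"xyz":[67,-180,0],"angular":[-0.785,0,0]},{"jaw":-1,"xyz":[67,-180,0],"angular":[-0.785,0,0]}]'
python3 - <<'E'
from h import *
s=ctrl.read_state();print(s["qpos"],s["tool_rot"])
im,d=viewer.get_image("side");cv2.imwrite("pics/side1.png",cv2.resize(im[60:260,150:420],None,fx=2.9,fy=2.9)[:,:,::-1])
im,d=viewer.get_image("wrist");cv2.imwrite("pics/wrist1.png",im[:,:,::-1])
r=silhouettes("wrist","marker_middle")
for x in r[:3]:
    p=pts("wrist",x["pixels"],d); print(x["score"],x["xy"],np.round(np.percentile(p,[2,50,98],axis=0),1))
E
```

```text
clock: 1.78
eef_pos: [504.6, 12.6, 216.5]
tool_rot: [2.678, 0.149, 1.481]
force: [0.3, -0.3, -0.5]
width: 0.3
gripper_force: 0.0
[-0.1337029   0.31674414 -0.19644441  2.3229097   1.27284568  0.37845068
 -1.54289682] [2.67821611 0.14886167 1.48103678]
0.73 [248.9, 102.6] [[533.7  36.5  75.9]
 [561.3  65.8  79.3]
 [593.7  91.6  83.7]]
0.24 [246.1, 10.5] [[532.4 135.   75.1]
 [561.8 142.9  78.4]
 [593.  151.   82.5]]
```

```bash
python3 -m creep '[{"jaw":-1,"xyz":[0,0,0],"angular":[0,0,0.18]},{"jaw":-1,"xyz":[0,0,0],"angular":[0,0,0.36]},{"jaw":-1,"xyz":[0,0,0],"angular":[0,0,0.54]},{"jaw":-1,"xyz":[0,0,0],"angular":[0,0,0.72]},{"jaw":-1,"xyz":[0,0,0],"angular":[0,0,0.9]},{"jaw":-1,"xyz":[0,0,0],"angular":[0,0,1.08]},{"jaw":-1,"xyz":[0,0,0],"angular":[0,0,1.26]},{"jaw":-1,"xyz":[0,0,0],"angular":[0,0,1.44]},{"jaw":-1,"xyz":[0,0,0],"angular":[0,0,1.55]},{"jaw":-1,"xyz":[0,0,0],"angular":[0,0,1.55]}]'
cat > go.py <<'E'
import sys
from h import *
from scipy.spatial.transform import Rotation as R
def rel(target,tilt,yaw=0.015,k=0):
    # tool z=(sin t,0,-cos t) turned by yaw; closing axis y along caddy y (k=0: tool y=+y)
    s=ctrl.read_state(); C=R.from_euler("xyz",s["tool_rot"])
    z=np.array([np.sin(tilt),0,-np.cos(tilt)]); y=np.array([0,1.,0]) if k==0 else np.array([0,-1.,0])
    G=R.from_euler("z",yaw)*R.from_matrix(np.c_[np.cross(y,z),y,z])
    print("xyz",np.round(C.inv().apply(np.array(target)-s["eef_pos"]),1),"ang",np.round((C.inv()*G).as_rotvec(),3))
E
python3 - <<'E'
from go import *
s=ctrl.read_state();print(s["qpos"],R.from_euler("xyz",s["tool_rot"]).as_matrix().round(2))
for t in (.6,.785):
  for k in (0,1): rel([480,67,200],t,k=k)
E
```

```text
clock: 3.18
eef_pos: [505.9, 12.2, 216.6]
tool_rot: [2.964, -0.453, 0.008]
force: [-0.2, -0.2, 1.0]
width: 0.0
gripper_force: 0.0
[-0.45116544  0.32026166  0.21292599  2.32742755  1.12608394  0.24006412
 -2.93671777] [[ 0.9  -0.07  0.43]
 [ 0.01 -0.98 -0.17]
 [ 0.44  0.16 -0.88]]
xyz [-30.1 -54.8  -5.9] ang [-0.23   0.282 -3.113]
xyz [-30.1 -54.8  -5.9] ang [0.181 0.147 0.007]
xyz [-30.1 -54.8  -5.9] ang [-0.514  0.279 -3.063]
xyz [-30.1 -54.8  -5.9] ang [0.18  0.331 0.024]
```

Run:
```python
from go import *
s=ctrl.read_state();C=R.from_euler("xyz",s["tool_rot"])
print(C.inv().apply(np.array([515,40,125])-s["eef_pos"]))
```

```text
[-31.70141139 -42.51103174  80.24869214]
```

```bash
python3 -m creep '[{"jaw":-1,"xyz":[-4,-5,10],"angular":[0,0,-0.18]},{"jaw":-1,"xyz":[-8,-10,20],"angular":[0,0,-0.36]},{"jaw":-1,"xyz":[-12,-15,30],"angular":[0,0,-0.54]},{"jaw":-1,"xyz":[-16,-20,40],"angular":[0,0,-0.72]},{"jaw":-1,"xyz":[-20,-26,50],"angular":[0,0,-0.9]},{"jaw":-1,"xyz":[-24,-32,60],"angular":[0,0,-1.08]},{"jaw":-1,"xyz":[-28,-37,70],"angular":[0,0,-1.26]},{"jaw":-1,"xyz":[-32,-42,80],"angular":[0,0,-1.44]},{"jaw":-1,"xyz":[-32,-42,80],"angular":[0,0,-1.57]},{"jaw":-1,"xyz":[-32,-42,80],"angular":[0,0,-1.57]}]'
python3 - <<'E'
from go import *
s=ctrl.read_state();print(s["qpos"],R.from_euler("xyz",s["tool_rot"]).as_matrix().round(2))
rel([515,67,115],.5)
E
```

```text
clock: 4.42
eef_pos: [514.0, 40.1, 124.4]
tool_rot: [2.683, 0.157, 1.5]
force: [-0.2, 0.0, 0.8]
width: 0.2
gripper_force: 0.0
[-0.42694002  0.5480571   0.11080408  2.38152013  2.11530298  0.29761871
 -2.46452673] [[ 0.07  0.9   0.43]
 [ 0.99  0.01 -0.17]
 [-0.16  0.44 -0.89]]
xyz [28.  -3.   4.2] ang [-0.178  0.102 -1.57 ]
```

As planned, the wrist is now swinging round to the other branch (q5 2.1).

```bash
python3 -m creep '[{"jaw":-1,"xyz":[4,0,0],"angular":[-0.02,0.01,-0.18]},{"jaw":-1,"xyz":[8,0,0],"angular":[-0.04,0.02,-0.36]},{"jaw":-1,"xyz":[12,0,1],"angular":[-0.06,0.035,-0.54]},{"jaw":-1,"xyz":[16,-1,2],"angular":[-0.08,0.05,-0.72]},{"jaw":-1,"xyz":[20,-2,3],"angular":[-0.1,0.06,-0.9]},{"jaw":-1,"xyz":[24,-3,4],"angular":[-0.12,0.07,-1.08]},{"jaw":-1,"xyz":[28,-3,4],"angular":[-0.14,0.08,-1.26]},{"jaw":-1,"xyz":[28,-3,4],"angular":[-0.16,0.09,-1.44]},{"jaw":-1,"xyz":[28,-3,4],"angular":[-0.178,0.1,-1.57]},{"jaw":-1,"xyz":[28,-3,4],"angular":[-0.178,0.1,-1.57]}]'
python3 - <<'E'
from go import *
s=ctrl.read_state();print(s["qpos"],R.from_euler("xyz",s["tool_rot"]).as_matrix().round(2))
im,d=viewer.get_image("wrist");cv2.imwrite("pics/wrist2.png",im[:,:,::-1])
im,d=viewer.get_image("side");cv2.imwrite("pics/side2.png",cv2.resize(im[60:260,150:420],None,fx=2.9,fy=2.9)[:,:,::-1])
r=silhouettes("side","marker_middle")
for x in r[:2]:
    p=pts("side",x["pixels"],d); print(x["score"],x["xy"],np.round(np.percentile(p,[2,50,98],axis=0),1))
E
```

```text
clock: 5.68
eef_pos: [515.0, 66.4, 115.7]
tool_rot: [-3.141, 0.502, -3.13]
force: [0.7, -0.0, -0.7]
width: 0.4
gripper_force: 0.0
[-0.34690386  0.56937493  0.117243    2.4526688   2.98089809  0.36960602
 -1.65888797] [[-0.88 -0.01  0.48]
 [-0.01  1.    0.01]
 [-0.48 -0.   -0.88]]
0.91 [251.1, 188.6] [[533.1  38.   72.6]
 [562.9  69.   77.2]
 [592.1  96.1  82.1]]
```

View pics/side2.png

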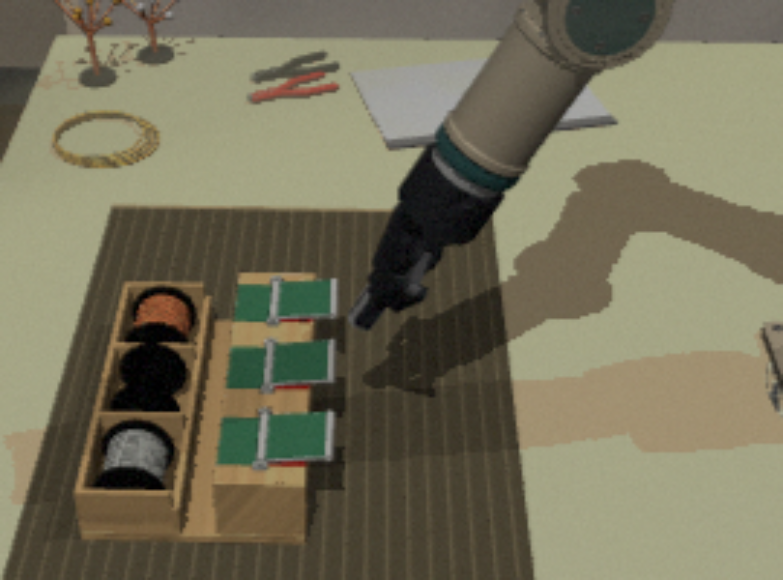

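View pics/wrist2.png

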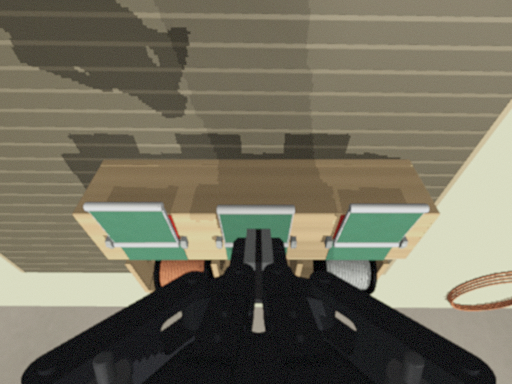

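The side view shows the shut fingers tilted about 29° just in front of the middle marker. The wrist view shows the fingertip (258,235) centred on that marker's rolled edge (256,208). I'll back off, descend, and come under the overhang.

```bash
cat >> go.py <<'E'
def path(*tg):
    for *t,a in tg: print(t,a,end=" "); rel(t,a)
E
python3 -c "
from go import *
path((500,67,115,.35),(500,67,56,.35),(520,67,56,.45))"
```

```text
[500, 67, 115] 0.35 xyz [12.8  0.2 -6.6] ang [-0.002  0.151 -0.002]
[500, 67, 56] 0.35 xyz [41.1  0.3 45.1] ang [-0.002  0.151 -0.002]
[520, 67, 56] 0.45 xyz [23.6  0.  54.7] ang [-0.002  0.051 -0.002]
```

```bash
python3 -m creep '[{"jaw":-1,"xyz":[13,0,-7],"angular":[0,0.15,0]},{"jaw":-1,"xyz":[13,0,-7],"angular":[0,0.15,0]},{"jaw":-1,"xyz":[27,0,20],"angular":[0,0.15,0]},{"jaw":-1,"xyz":[41,0,45],"angular":[0,0.15,0]},{"jaw":-1,"xyz":[41,0,45],"angular":[0,0.15,0]},{"jaw":-1,"xyz":[41,0,45],"angular":[0,0.15,0]},{"jaw":-1,"xyz":[32,0,50],"angular":[0,0.1,0]},{"jaw":-1,"xyz":[24,0,55],"angular":[0,0.05,0]},{"jaw":-1,"xyz":[24,0,55],"angular":[0,0.05,0]},{"jaw":-1,"xyz":[24,0,55],"angular":[0,0.05,0]}]'
python3 - <<'E'
from go import *
im,d=viewer.get_image("side");cv2.imwrite("pics/side3.png",cv2.resize(im[110:220,200:320],None,fx=5,fy=5)[:,:,::-1])
print(ctrl.read_state()["qpos"])
for x in silhouettes("side","marker_middle")[:2]:
    p=pts("side",x["pixels"],d); print(x["score"],np.round(np.percentile(p,[2,50,98],axis=0),1))
path((524,67,72,.45),(528,67,90,.45),(540,67,104,.45),(554,67,116,.45),(568,67,124,.45))
E
```

```text
clock: 7.08
eef_pos: [519.6, 66.7, 56.1]
tool_rot: [-3.139, 0.451, -3.126]
force: [-0.0, -0.2, 0.5]
width: -0.3
gripper_force: 0.0
[-0.02182994  0.72528354 -0.3368641   2.41501929  2.47506017  0.52618575
 -1.11296785]
0.81 [[533.   38.8  73.2]
 [563.3  68.4  77.2]
 [592.2  95.7  82.6]]
[524, 67, 72] 0.45 xyz [-10.8   0.1 -12.5] ang [-0.003  0.001  0.001]
[528, 67, 90] 0.45 xyz [-22.3  -0.  -27. ] ang [-0.003  0.001  0.001]
[540, 67, 104] 0.45 xyz [-39.2  -0.2 -34.3] ang [-0.003  0.001  0.001]
[554, 67, 116] 0.45 xyz [-57.   -0.4 -39. ] ang [-0.003  0.001  0.001]
[568, 67, 124] 0.45 xyz [-73.1  -0.7 -40.1] ang [-0.003  0.001  0.001]
```

View pics/side3.png

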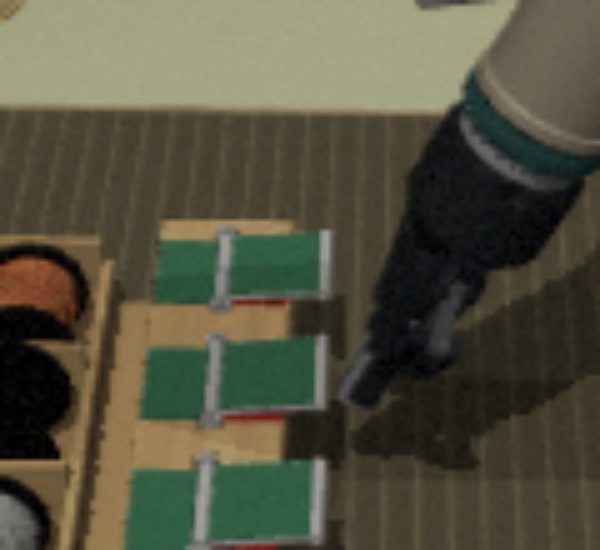

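Run:
```python
from go import *
im,d=viewer.get_image("side")
m=np.zeros(d.shape,bool); m[174:194,264:282]=1
p=pts("side",m,d); p=p[(p[:,2]>25)&(p[:,0]<580)]
p=p[np.argsort(p[:,2])]
q=p[(p[:,1]>45)&(p[:,1]<95)]
for z in range(25,100,6):
    b=q[(q[:,2]>=z)&(q[:,2]<z+6)]
    if len(b): print(z,len(b),np.round([b[:,0].min(),b[:,0].max(),b[:,1].min(),b[:,1].max()]))
```

```text
61 7 [504. 523.  72.  80.]
67 10 [502. 523.  74.  83.]
73 23 [497. 533.  49.  91.]
79 31 [500. 534.  46.  89.]
85 21 [497. 533.  64.  86.]
91 14 [500. 515.  65.  85.]
97 5 [508. 513.  58.  78.]
```

Run:
```python
from go import *
m=viewer.camera_model("side");Ti=np.linalg.inv(np.array(m["T"]))
s=ctrl.read_state();C=R.from_euler("xyz",s["tool_rot"]).as_matrix()
for l in (-40,-20,0,10,19):
  for w in (-11,11):
    P=s["eef_pos"]+C@np.array([w,0,l]);c=Ti@np.r_[P,1];u,v=c[0]/c[2]*m["fx"]+m["cx"],c[1]/c[2]*m["fy"]+m["cy"]
    print(l,w,P.round(),"crop px",round((u-200)*5),round((v-110)*5))
```

```text
-40 -11 [512.  67.  97.] crop px 361 343
-40 11 [492.  66.  87.] crop px 399 358
-20 -11 [521.  67.  79.] crop px 344 370
-20 11 [501.  67.  69.] crop px 382 385
0 -11 [530.  67.  61.] crop px 327 397
0 11 [510.  67.  51.] crop px 364 411
10 -11 [534.  67.  52.] crop px 319 410
10 11 [514.  67.  42.] crop px 356 424
19 -11 [538.  67.  44.] crop px 311 421
19 11 [518.  67.  34.] crop px 348 436
```

Run:
```python
from go import *
im,d=viewer.get_image("wrist")
cv2.imwrite("pics/wrist3.png",cv2.resize(im[150:384,130:390],None,fx=2.5,fy=2.5)[:,:,::-1])
m=viewer.camera_model("wrist");Ti=np.linalg.inv(np.array(m["T"]))
s=ctrl.read_state();C=R.from_euler("xyz",s["tool_rot"]).as_matrix()
for l in (-40,-20,0,10,19):
  for w in (-11,11):
    P=s["eef_pos"]+C@np.array([w,0,l]);c=Ti@np.r_[P,1];u,v=c[0]/c[2]*m["fx"]+m["cx"],c[1]/c[2]*m["fy"]+m["cy"]
    print(l,w,"px",round(u),round(v),"z",round(c[2]),"crop",round((u-130)*2.5),round((v-150)*2.5))
print(d[200:300:8,250:262:3].round())
k=np.zeros(d.shape,bool);k[215:330,235:275]=1
p=(pts("wrist",k,d)-s["eef_pos"])@C
p=p[(abs(p[:,1])<16)&(abs(p[:,0])<25)]
for z in range(-50,30,5):
    b=p[(p[:,2]>=z)&(p[:,2]<z+5)]
    if len(b): print(z,len(b),b.min(0).round(),b.max(0).round())
```

```text
-40 -11 px 257 295 z 133 crop 317 361
-40 11 px 257 255 z 126 crop 317 262
-20 -11 px 257 270 z 152 crop 318 300
-20 11 px 257 235 z 145 crop 318 212
0 -11 px 257 251 z 171 crop 318 253
0 11 px 257 219 z 164 crop 318 172
10 -11 px 257 243 z 181 crop 318 233
10 11 px 257 212 z 174 crop 318 156
19 -11 px 257 237 z 189 crop 318 217
19 11 px 257 207 z 182 crop 318 143
[[226. 226. 226. 225.]
 [227. 226. 228. 228.]
 [220. 221. 221. 221.]
 [214. 215. 215. 214.]
 [149. 149. 149. 149.]
 [139. 140. 140. 140.]
 [132. 132. 132. 133.]
 [125. 126. 127. 125.]
 [122. 121. 121. 121.]
 [113. 112. 124. 122.]
 [107. 111. 124. 123.]
 [102. 115. 125. 125.]
 [102. 115. 127. 127.]]
-50 421 [-11.  -9. -50.] [ 12.   7. -45.]
-45 224 [-11. -10. -45.] [ 12.   7. -40.]
-40 203 [  6. -11. -40.] [ 12.   8. -35.]
-35 209 [  6. -11. -35.] [ 12.   9. -30.]
-30 185 [  6. -11. -30.] [ 12.   9. -25.]
-25 192 [  6. -12. -25.] [ 11.   9. -20.]
-20 161 [  6. -12. -20.] [ 12.   9. -15.]
-15 54 [  6.  -9. -15.] [ 12.   9. -12.]
```

View pics/wrist3.png

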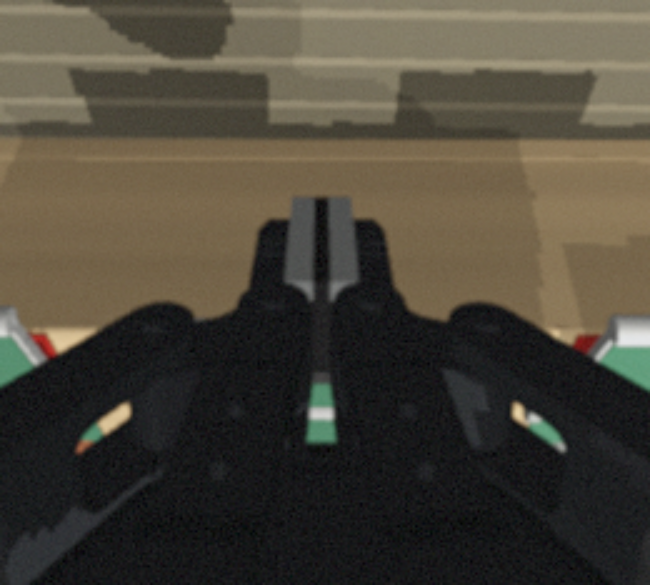

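Both cameras show the shut tips ending about 9 mm behind the reported TCP, not 19 mm ahead of it. In the wrist crop the tip is at (322,197). So the tool has to go 25 mm lower and 12 mm farther in.

```bash
python3 -c "
from go import *
path((517,67,31,.45),(532,67,31,.45),(535,67,45,.45),(538,67,58,.45))"
```

```text
[517, 67, 31] 0.45 xyz [13.2  0.4 21.2] ang [-0.003  0.001  0.001]
[532, 67, 31] 0.45 xyz [-0.3  0.1 27.7] ang [-0.003  0.001  0.001]
[535, 67, 45] 0.45 xyz [-9.1  0.1 16.4] ang [-0.003  0.001  0.001]
[538, 67, 58] 0.45 xyz [-17.5  -0.    6. ] ang [-0.003  0.001  0.001]
```

```bash
python3 -m creep '[{"jaw":-1,"xyz":[7,0,11],"angular":[0,0,0]},{"jaw":-1,"xyz":[13,0,21],"angular":[0,0,0]},{"jaw":-1,"xyz":[13,0,21],"angular":[0,0,0]},{"jaw":-1,"xyz":[6,0,25],"angular":[0,0,0]},{"jaw":-1,"xyz":[0,0,28],"angular":[0,0,0]},{"jaw":-1,"xyz":[0,0,28],"angular":[0,0,0]},{"jaw":-1,"xyz":[-5,0,22],"angular":[0,0,0]},{"jaw":-1,"xyz":[-9,0,16],"angular":[0,0,0]},{"jaw":-1,"xyz":[-13,0,11],"angular":[0,0,0]},{"jaw":-1,"xyz":[-17,0,6],"angular":[0,0,0]},{"jaw":-1,"xyz":[-17,0,6],"angular":[0,0,0]}]'
python3 - <<'E'
from go import *
im,d=viewer.get_image("side");cv2.imwrite("pics/side4.png",cv2.resize(im[110:220,200:320],None,fx=5,fy=5)[:,:,::-1])
for x in silhouettes("side","marker_middle")[:2]:
    p=pts("side",x["pixels"],d); print(x["score"],np.round(np.percentile(p,[2,50,98],axis=0),1))
path((540,67,65,.45),(552,67,79,.45),(566,67,91,.45),(580,67,99,.45))
E
```

```text
clock: 8.65
eef_pos: [537.3, 67.0, 58.0]
tool_rot: [-3.139, 0.451, -3.126]
force: [-0.8, -0.3, 0.2]
width: 0.1
gripper_force: 0.5
0.56 [[538.6 -76.4   4.3]
 [615.4 133.6  55.1]
 [740.1 222.7  86.9]]
0.52 [[536.   22.8  68.8]
 [564.7  68.9  83. ]
 [593.7  96.8  95.3]]
[540, 67, 65] 0.45 xyz [-5.5 -0.  -5.6] ang [-0.002  0.001  0.   ]
[552, 67, 79] 0.45 xyz [-22.4  -0.2 -13. ] ang [-0.002  0.001  0.   ]
[566, 67, 91] 0.45 xyz [-40.2  -0.5 -17.7] ang [-0.002  0.001  0.   ]
[580, 67, 99] 0.45 xyz [-56.3  -0.7 -18.7] ang [-0.002  0.001  0.   ]
```

View pics/side4.png

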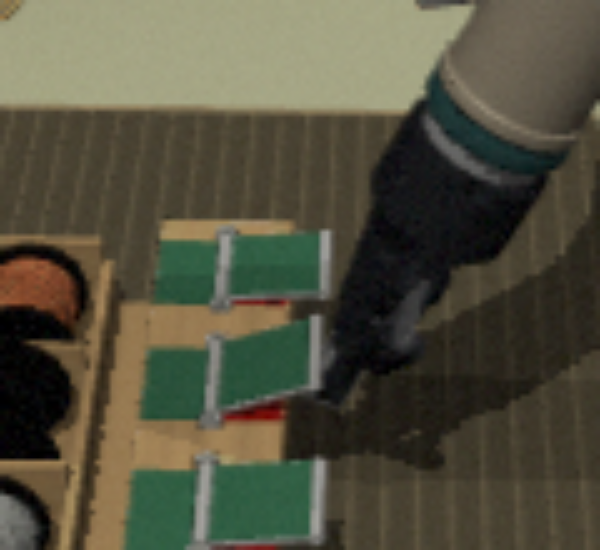

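The middle marker's edge is rising on the fingertip (edge at (317,350), about 0.4 rad), and its neighbours are still flat. I'll keep lifting along the arc.

```bash
python3 -m creep '[{"jaw":-1,"xyz":[-6,0,-6],"angular":[0,0,0]},{"jaw":-1,"xyz":[-14,0,-9],"angular":[0,0,0]},{"jaw":-1,"xyz":[-22,0,-13],"angular":[0,0,0]},{"jaw":-1,"xyz":[-31,0,-15],"angular":[0,0,0]},{"jaw":-1,"xyz":[-40,0,-18],"angular":[0,0,0]},{"jaw":-1,"xyz":[-48,0,-18],"angular":[0,0,0]},{"jaw":-1,"xyz":[-56,0,-19],"angular":[0,0,0]},{"jaw":-1,"xyz":[-56,0,-19],"angular":[0,0,0]}]'
python3 - <<'E'
from go import *
im,d=viewer.get_image("side");cv2.imwrite("pics/side5.png",cv2.resize(im[110:220,200:320],None,fx=5,fy=5)[:,:,::-1])
for x in silhouettes("side","marker_middle")[:2]:
    p=pts("side",x["pixels"],d); print(x["score"],np.round(np.percentile(p,[2,50,98],axis=0),1))
path((591,67,100,.45),(601,67,97,.45),(611,67,91,.45),(620,67,82,.45),(630,67,74,.45))
E
```

```text
clock: 9.75
eef_pos: [580.5, 67.7, 99.4]
tool_rot: [-3.139, 0.452, -3.127]
force: [0.3, -0.1, -0.1]
width: 0.3
gripper_force: 0.0
[591, 67, 100] 0.45 xyz [-10.8  -0.9   4. ] ang [-0.002  0.001  0.   ]
[601, 67, 97] 0.45 xyz [-18.5  -1.   11. ] ang [-0.002  0.001  0.   ]
[611, 67, 91] 0.45 xyz [-24.9  -1.1  20.8] ang [-0.002  0.001  0.   ]
[620, 67, 82] 0.45 xyz [-29.1  -1.3  32.8] ang [-0.002  0.001  0.   ]
[630, 67, 74] 0.45 xyz [-34.6  -1.4  44.4] ang [-0.002  0.001  0.   ]
```

View pics/side5.png

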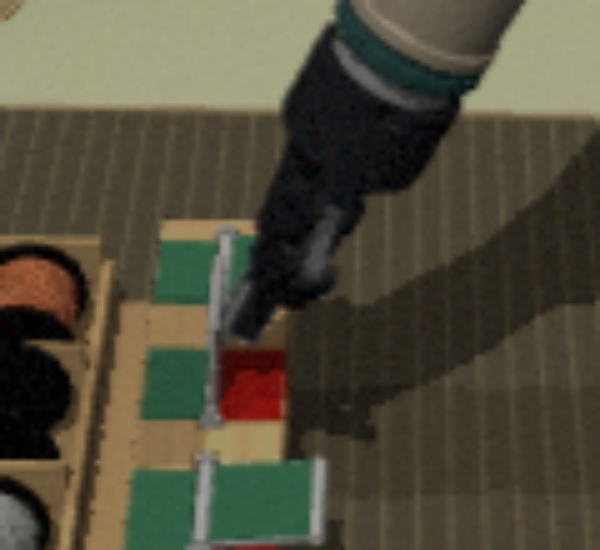

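The marker stands upright (edge-on at (215,325)) with the finger behind it. I'll keep pushing it over and down.

```bash
python3 -m creep '[{"jaw":-1,"xyz":[-6,0,2],"angular":[0,0,0]},{"jaw":-1,"xyz":[-11,0,4],"angular":[0,0,0]},{"jaw":-1,"xyz":[-15,0,7],"angular":[0,0,0]},{"jaw":-1,"xyz":[-18,0,11],"angular":[0,0,0]},{"jaw":-1,"xyz":[-22,0,16],"angular":[0,0,0]},{"jaw":-1,"xyz":[-25,0,21],"angular":[0,0,0]},{"jaw":-1,"xyz":[-27,0,27],"angular":[0,0,0]},{"jaw":-1,"xyz":[-29,0,33],"angular":[0,0,0]},{"jaw":-1,"xyz":[-33,0,38],"angular":[0,0,0]},{"jaw":-1,"xyz":[-35,0,42],"angular":[0,0,0]},{"jaw":-1,"xyz":[-35,0,42],"angular":[0,0,0]}]'
python3 - <<'E'
from go import *
im,d=viewer.get_image("side");cv2.imwrite("pics/side6.png",cv2.resize(im[110:220,180:300],None,fx=5,fy=5)[:,:,::-1])
path((634,67,74,.45),(634,67,72,.45),(634,67,68,.45),(600,67,120,.45))
E
```

```text
clock: 11.22
eef_pos: [629.6, 68.2, 76.2]
tool_rot: [-3.139, 0.451, -3.126]
force: [-0.3, -0.3, -0.1]
width: 0.2
gripper_force: 0.0
[634, 67, 74] 0.45 xyz [-3.2 -1.3  4.1] ang [-0.002  0.001  0.   ]
[634, 67, 72] 0.45 xyz [-2.3 -1.3  5.9] ang [-0.002  0.001  0.   ]
[634, 67, 68] 0.45 xyz [-0.6 -1.3  9.5] ang [-0.002  0.001  0.   ]
[600, 67, 120] 0.45 xyz [  7.4  -1.  -52.2] ang [-0.002  0.001  0.   ]
```

View pics/side6.png

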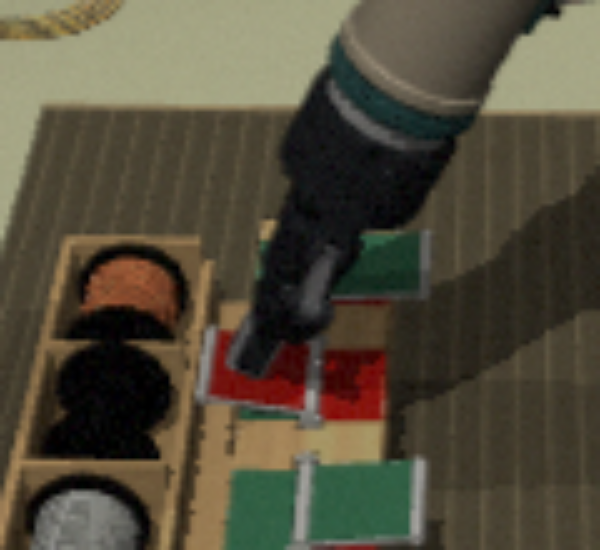

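Red side is up and the marker is nearly flat, with a sliver of green still showing at (265,410). I'll press it down in small steps.

```bash
python3 -m creep '[{"jaw":-1,"xyz":[-3,-1,2],"angular":[0,0,0]},{"jaw":-1,"xyz":[-3,-1,4],"angular":[0,0,0]},{"jaw":-1,"xyz":[-2,-1,6],"angular":[0,0,0]},{"jaw":-1,"xyz":[-2,-1,6],"angular":[0,0,0]}]'; python3 -c "
from go import *
path((634,67,70,.45),(634,67,67,.45))"
```

```text
clock: 11.78
eef_pos: [633.5, 67.3, 71.6]
tool_rot: [-3.139, 0.45, -3.126]
force: [0.4, 0.5, -0.8]
width: -0.1
gripper_force: 0.0
[634, 67, 70] 0.45 xyz [ 0.3 -0.3  1.6] ang [-0.002  0.     0.   ]
[634, 67, 67] 0.45 xyz [ 1.6 -0.3  4.3] ang [-0.002  0.     0.   ]
```

```bash
python3 -m creep '[{"jaw":-1,"xyz":[0.5,0,1],"angular":[0,0,0]},{"jaw":-1,"xyz":[0.5,0,2],"angular":[0,0,0]},{"jaw":-1,"xyz":[0.5,0,2],"angular":[0,0,0]}]'
python3 -m creep '[{"jaw":-1,"xyz":[0.5,0,1],"angular":[0,0,0]},{"jaw":-1,"xyz":[0.5,0,1],"angular":[0,0,0]}]'
python3 - <<'E'
from go import *
im,d=viewer.get_image("side")
for x in silhouettes("side","marker_middle")[:2]:
    p=pts("side",x["pixels"],d); q=p[(abs(p[:,1]-67)<35)&(p[:,0]>590)&(p[:,0]<655)&(p[:,2]<95)]
    print(x["score"],x["xy"],np.round(np.percentile(p,[2,50,98],axis=0),1))
    if len(q)>20:
        e=q[q[:,0]>640]; print(len(e),np.median(e,0))
E
```

```text
clock: 12.15
eef_pos: [633.7, 67.4, 70.6]
tool_rot: [-3.139, 0.451, -3.126]
force: [-4.4, -1.0, 9.5]
width: 0.4
gripper_force: 4.7
clock: 12.4
eef_pos: [633.8, 67.4, 70.3]
tool_rot: [-3.139, 0.452, -3.126]
force: [-9.2, -1.0, 16.3]
width: 0.0
gripper_force: 8.3
0.66 [234.6, 190.0] [[587.2  41.   70.5]
 [612.7  77.3  74.1]
 [649.4  97.9  78.2]]
55 [645.36743753  72.17793618  74.13547436]
0.2 [203.8, 165.1] [[674.6 -77.9  18.2]
 [700.  -24.7  61.1]
 [739.8  16.8  72.5]]
```

The marker is on its stop: 17 N contact force, and its edge at z≈74. Retreating.

```bash
python3 -m creep '[{"jaw":-1,"xyz":[-1,0,-8],"angular":[0,0,0]},{"jaw":-1,"xyz":[-2,0,-30],"angular":[0,0,0]},{"jaw":-1,"xyz":[-5,0,-70],"angular":[0,0,0]},{"jaw":-1,"xyz":[-5,0,-100],"angular":[0,0,0]},{"jaw":-1,"xyz":[-5,0,-100],"angular":[0,0,0]},{"jaw":-1,"xyz":[-5,0,-100],"angular":[0,0,0]},{"jaw":-1,"xyz":[-5,0,-100],"angular":[0,0,0]}]'
python3 - <<'E'
from go import *
im,d=viewer.get_image("side");cv2.imwrite("pics/side7.png",cv2.resize(im[110:260,160:320],None,fx=4,fy=4)[:,:,::-1])
for n in ("marker_middle","marker_right","marker_left"):
  for x in silhouettes("side",n)[:1]:
    p=pts("side",x["pixels"],d); print(n,x["score"],np.round(np.percentile(p,[2,50,98],axis=0),1).tolist())
    if n=="marker_middle":
        for a in (595,610,625,640): q=p[(p[:,0]>a)&(p[:,0]<a+13)]; print(a,np.median(q[:,2]))
E
```

```text
clock: 13.38
eef_pos: [594.8, 66.8, 159.7]
tool_rot: [-3.139, 0.449, -3.126]
force: [-0.6, -0.9, -0.2]
width: 0.2
gripper_force: 0.0
marker_middle 0.8 [[587.6, 39.7, 71.2], [619.0, 69.8, 74.4], [648.4, 98.1, 77.7]]
595 74.37311986066356
610 74.09058979009194
625 73.75275758980212
640 74.46709289645423
marker_right 0.71 [[533.7, -59.3, 72.5], [562.7, -31.9, 75.9], [592.0, -5.5, 79.0]]
marker_left 0.72 [[530.5, 139.7, 72.2], [560.6, 170.1, 76.7], [591.7, 196.2, 81.8]]
```

View pics/side7.png

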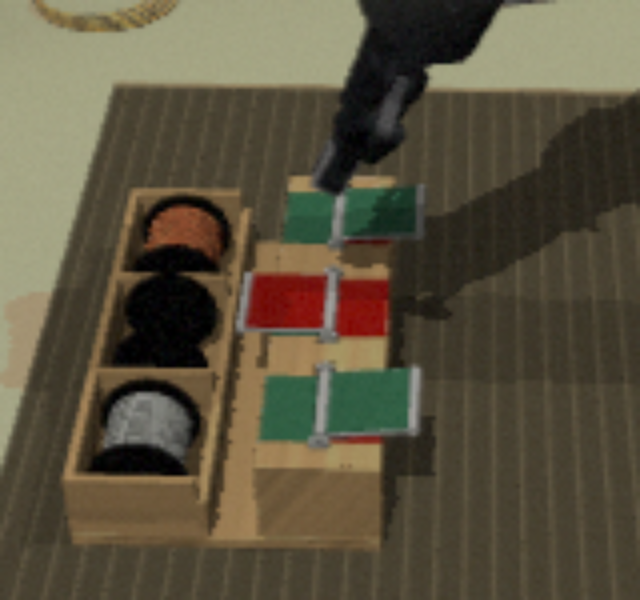

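The middle marker lies flat with its red face up (290,302). The other two markers are still green, the spools are in place, and the arm is clear.

```bash
python3 -c "
from cell import ctrl
print(ctrl.finish_job())"
```

```text
the job is handed in; nothing more can be done
None
```

I turned the middle marker, the one in front of the bare spool, over to lie flat red face up; the other two stayed green, the spools were not disturbed, the pliers were never approached, and the job is handed in (no verdict was returned).

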